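# Shut the nut mill's outlet and hold its lid at the pulse mark

### The arm

A 6-joint arm with a two-finger parallel gripper is mounted at the origin on the work surface. World frame = base frame: x ahead of the robot, y to its left, z up, the work surface at z = 0. Lengths are in m, angles in rad, forces in N, time in s.
With the tool pointing down it reaches from about 0.35 to 0.775 m from the base axis. Payload 5.5 kg.
Tool frame: the origin (TCP) lies at the very end of the fingers, on their centre line; the grasp point (between the pads) lies 19 mm behind it; z points along the fingers, y is the line along which they close (so a half turn about z gives the same grasp; the last joint's range is limited). The gripper opens to 85 mm and grips with 20 to 120 N. Pads are 22 mm wide; open, the fingers measure 114 mm over their backs; the gripper's body (76 mm by 85 mm) begins 54 mm behind the grasp point. The pads swing forward as they close: fully open they stand 13 mm farther back than shut.
Start: joints at [1.087, 0.313, 0.046, 1.304, 0, 1.431], TCP at [0.194, 0.541, 0.231] pointing down, gripper open.
Joint ranges: [-2.76, 2.76], [-0.86, 1.69], [-1.03, 1.26], [-2.2, 2.34], [-1.47, 1.5], [-3.14, 3.14]. Speed limits (rad/s): [2.57, 2.57, 3.14, 3.14, 3.14, 3.14].

### API

Orientations are given as a unit quaternion [w, x, y, z].
In Python, from workcell import get_state, read_camera, calibration, hand_in gives the robot as it stands.
- The arm moves only by the tool drive_tool, never from a script. Its argument "deltas" is a list that holds one entry, the list of rows, each a list of 7 numbers: the closure in counts, from 0 (fully open) to 255 (shut), then the shift along the tool's x, y, z in m, then the turn, a rotation vector about the tool's x, y, z in degrees. A call has 1 to 12 rows; each row is the pose to reach, as a shift and turn from the pose commanded when the call began, along the tool's axes at that moment; what a row does not reach only later rows make up. A row lasts 1/8 s, in which the tool goes at most 62.5 mm and 10.7 degrees, less where a joint would pass 70% of its speed; a pose out of reach is approached as far as the arm can. A call with a gripper value outside its range is refused whole. The fingers move at their own pace and stop on an object; "newtons" is the grip in N (left out, the last holds). Time passes only in rows, so rows that repeat a pose let the fingers close. It gives the time, the measured TCP pose, the force, the opening and the grip force at its end, in the units of the state.
- get_state(): the state, without advancing time (a new reading comes with each control period).
- read_camera(name): name is "scene" or "top" or "wrist"; returns (picture, depth): 400x640x3 uint8, red, green, blue; 400x640 float32, m along the optical axis (not along the pixel's ray), 0 where there is no reading.
- calibration(name): a dict with "mtx" (3x3 intrinsics, pixels), "world_from_camera" (4x4, takes a point from camera to world coordinates). Camera axes: x right, y up, looking along -z (the intrinsics and any distortion apply to the point x, -y, -z); pixel columns grow to the right and rows downward; lengths in m; the calibration is good to about 2 mm. A picture is of the moment at which its call begins: read the wrist's pose just before it. calibration takes no time and is no camera call; for the wrist camera it gives the pose at the moment of the call.
- hand_in(): hands the job in; it is judged then, once.
The state is a dict: "clock": time; "joint_pos": joint angles; "qvel": joint speeds; "tau": joint torques, N m; "tcp_pos": TCP position; "orientation": TCP orientation; "wrist_force": force on the tool from outside, world axes, zero at the start; "ft_torque": the same for the moment, N m; "finger_gap": finger opening in m; "grip_force": force on a finger pad.
Only numpy, scipy, OpenCV 4.12 (cv2) and the standard library are available. Lean on these libraries where they do the work, as an engineer would, in place of code of your own. Each camera call takes 0.05 s, during which the arm holds its last target. There are 200 camera calls.

### The job

Get the nut mill ready and pulse it: take the plain solid gate plate from the wooden rack and slide it fully home in the slot at the mill's outlet, then drop the bar-handled lid into the mill's mouth with its pin through the two notches, and turn it clockwise, seen from above, until the bar points at the two raised marks, halfway to the lock. Do not turn on until it locks. The lid is sprung back, so finish while still gripping its bar and holding it at the marks, and leave the other things where they are.

Things in the scene. Friction and masses are not known exactly. Their poses are not given: they have to be found in the camera images.
- mill: Nut mill fixed to the table: grey round body 116 mm across (132 mm at the foot), steel rim on top at 125 mm. Origin: on its axis at table height, z up. On its +y side stands the outlet with the gate slot. The rim has two notches along the mill's x axis. Two black catch blocks on the outside, 85 degrees clockwise of the notches, are the lock.
- slot_floor (a point): Centre of the floor of the gate slot, on the mill, 105 mm from its axis in the mill's +y direction and 12 mm above the table. The upright slot is 63 mm wide along the mill's x and 11 mm along its y; its straight walls run up to 72 mm above the table, with a flared mouth to 81 mm. Open to the front in the middle.
- rim_center (a point): Centre of the mouth, on the mill's axis at the rim's top, 125 mm above the table. The mouth is 70 mm across, with two notches 13 mm wide, opposite each other at the mill's +x and -x, reaching out to 45 mm from the axis. Under the rim, 8 mm thick, is the round channel in which the lid's pin turns.
- mark: The halfway marks: two raised black ribs, 12 mm long, 6 mm wide, 5 mm high, on top of the rim at 46 to 58 mm from the axis on opposite sides, 45 degrees clockwise (from above) of the notches. Origin: on the mill's axis at table height; its x axis runs through both ribs.
- collar (a joint): Sprung collar in the mouth, pushed round by the lid's pin: 0 rad at rest (lid at the notches), grows as the lid is turned clockwise, about 0.05 behind the lid (play), so 0.73 with the lid at the marks. It pushes back with 0.02 N m at rest, 0.12 N m at the marks, and turns back a lid that is let go. The lock clicks at 1.3; end stop 1.45.
- gate: The gate: plain solid aluminium plate 60 mm wide (x), 8 mm thick (y), 110 mm tall (z), 150 g. Origin: centre of its lower edge, z up. It starts upright in one of the two slots of the rack, its lower edge 10 mm above the table, and fits its slot in the mill either way round; when home its lower edge is on the slot's floor and its top 122 mm above the table.
- rack: Fixed wooden block 100 mm (x) by 150 mm (y) by 45 mm tall with two slots along its x, centred 37 mm to either side of its centre in y, 35 mm deep, in which the gate and the plate with holes stand. Origin: centre of its underside.
- lid: Steel bayonet lid, 160 g, standing on the table on its plug. Origin: centre of the plug's underside, z up. Plug 66 mm across, z 0 to 22 mm; a pin 9 mm thick crosses it along x at z 7.5 mm, out to 41 mm each side; flange 88 mm across, z 22 to 28; black bar handle along x, 64 long, 16 wide, z 28 to 58. Fits either way round. Seated, flange on rim, origin 103 mm above the table.
- sieve: Bystander: the other aluminium plate in the rack, with six round holes; 46 mm wide (x), 8 mm thick (y), 92 mm tall, smaller than the gate. Origin: centre of its lower edge. Stays in the rack.
- jam_jar: Bystander: amber glass jar, 68 mm across, 100 mm tall. Origin: centre of its underside.
- bowl: Bystander: steel bowl, 150 mm across, 60 mm tall. Origin: centre of its underside.
- timer: Bystander: white kitchen timer, a cylinder 54 mm across, 45 mm tall. Origin: centre of its underside.
- pan_lid: Bystander: shallow round steel pan lid with a small round knob, 120 mm across, 36 mm tall. Origin: centre of its underside.
- cup: Bystander: white cup, 72 mm across, 58 mm tall. Origin: centre of its underside.
- spatula: Bystander: wooden-handled spatula lying flat beyond the mill.
Not all that is in view belongs to the job. Leave any yellow look-alike of the gate alone. Leave any turquoise look-alike of the lid alone.

How it is judged:
By the outcome, as a careful person would: the job done as asked, in the order asked, and still so for the second after the job is handed in, while the arm keeps its last pose, push and grip.
It also fails if it takes over 70 s, if anything falls off the work surface, if the arm or the gripper's body presses on something with over 40 N, if the wrist force passes 120 N, or if a joint passes its speed limit or range.

## Working session

There is one attempt and no reset: what is moved stays moved. The work goes in short steps, Python scripts to look and compute and a tool call to move; the robot and the scene stay as the last step left them, time stands still between calls to the robot, and variables do not carry over. Pictures are saved under pics/ and viewed, at most 10 in all, crops included, and the job is handed in when it is done.

Besides the shell and the picture viewer there is one more tool, called after "Call:" by a JSON object that holds its "api" and its "payload", one argument or row to a line. drive_tool: Moves the arm, as the interface text tells. Its arguments: {"type":"object","properties":{"deltas":{"type":"array","items":{"type":"array","items":{"type":"array","items":{"type":"number"}}}},"newtons":{"type":"number"}},"required":["deltas"]}

```bash
mkdir -p pics; python3 - <<'E'
from workcell import *
import cv2,numpy as np
s=get_state();print(s)
for n in ("scene","top"):
    p,d=read_camera(n);c=calibration(n)
    np.savez(f"{n}.npz",p=p,d=d,K=c["mtx"],T=c["world_from_camera"])
    cv2.imwrite(f"pics/{n}.png",p[:,:,::-1]);print(c)
E
```

```text
{'clock': 0.0, 'joint_pos': array([ 1.08741309e+00,  3.13997331e-01,  4.49556842e-02,  1.30360849e+00,
       -1.74947372e-05,  1.43122664e+00]), 'qvel': array([ 0.00071059, -0.00059616, -0.00189744, -0.00115244,  0.00080878,
        0.00082963]), 'tau': array([-1.51977233e-04, -4.80628610e+01,  2.98532671e+01,  1.93828595e-02,
       -1.00090620e-04, -1.27066528e-06]), 'tcp_pos': array([0.1935713 , 0.54087846, 0.2304011 ]), 'orientation': array([-2.75736220e-04,  1.71061246e-01,  9.85259961e-01, -8.84982895e-04]), 'wrist_force': array([-0.27944506,  0.32404257,  0.19714548]), 'ft_torque': array([ 0.02139208, -0.04529153,  0.00331218]), 'grip_force': 0.0, 'finger_gap': 0.08551733182869345}
{'mtx': array([[366.91700262,   0.        , 317.07222453],
       [  0.        , 366.91700262, 199.8415795 ],
       [  0.        ,   0.        ,   1.        ]]), 'world_from_camera': array([[-0.77108808, -0.4554205 ,  0.44498915,  0.96886971],
       [ 0.63662843, -0.56382395,  0.52612431,  0.53386411],
       [ 0.01128775,  0.68898093,  0.72469156,  0.77206733],
       [ 0.        ,  0.        ,  0.        ,  1.        ]])}
{'mtx': array([[472.88904714,   0.        , 316.53581882],
       [  0.        , 472.88904714, 196.40043542],
       [  0.        ,   0.        ,   1.        ]]), 'world_from_camera': array([[-1.28481258e-02,  9.97051413e-01, -7.56531984e-02,
         4.61289483e-01],
       [-9.99917387e-01, -1.28400650e-02,  5.92961647e-04,
         2.05311216e-02],
       [-3.80178739e-04,  7.56545669e-02,  9.97134014e-01,
         1.50212150e+00],
       [ 0.00000000e+00,  0.00000000e+00,  0.00000000e+00,
         1.00000000e+00]])}
```

View pics/top.png

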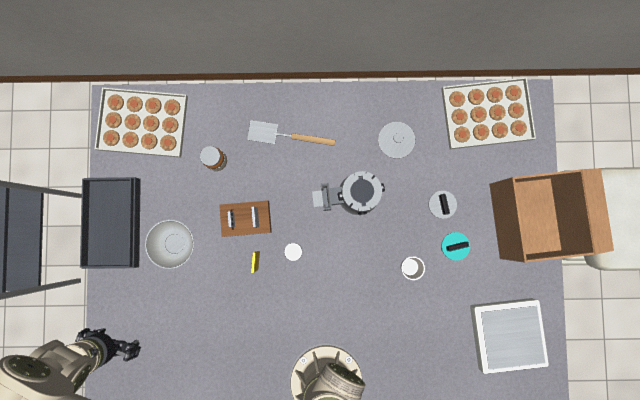

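View pics/scene.png

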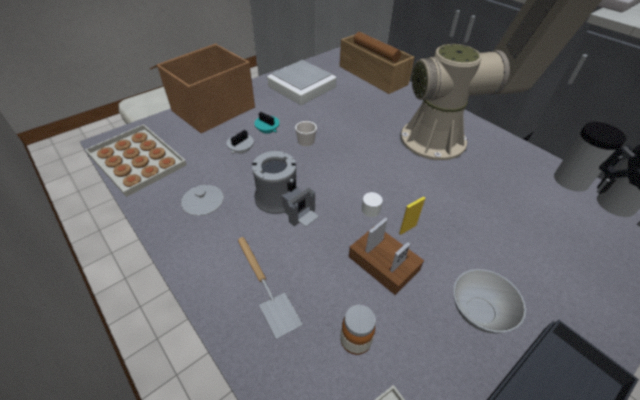

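The top view shows the rack at (245,218) with two plates, at (230,218) and (255,217). The yellow look-alike is at (255,262), the mill at (362,192) with its outlet at (322,197), the steel lid at (443,205) and the turquoise look-alike at (456,246). I'll confirm these in one enlarged composite.

```bash
cat > h.py <<'E'
import numpy as np,cv2
def load(n):
    z=np.load(n+".npz");return z["p"],z["d"],z["K"],z["T"]
def pts(d,K,T):
    v,u=np.mgrid[:d.shape[0],:d.shape[1]]
    P=np.stack([(u-K[0,2])/K[0,0]*d,-(v-K[1,2])/K[1,1]*d,-d],-1)
    return P@T[:3,:3].T+T[:3,3]
E
python3 - <<'E'
from h import *
t,d,K,T=load("top");s=load("scene")[0]
def c(p,u,v,w,h,W,H): return cv2.resize(p[v:v+h,u:u+w],(W,H),interpolation=cv2.INTER_CUBIC)
a=np.hstack([c(t,305,160,85,64,400,300),c(t,210,190,85,64,400,300)])
b=np.hstack([c(t,420,180,60,45,400,300),c(s,335,190,100,75,400,300)])
cv2.imwrite("pics/crop.png",np.vstack([a,b])[:,:,::-1])
P=pts(d,K,T);
def w(n,u0,u1,v0,v1,z0,z1):
    q=P[v0:v1,u0:u1].reshape(-1,3);dd=d[v0:v1,u0:u1].ravel();q=q[(dd>0)&(q[:,2]>z0)&(q[:,2]<z1)]
    if len(q)>4:
        r=cv2.minAreaRect((q[:,:2]*1000).astype(np.float32));print(n,len(q),q.mean(0).round(4),np.median(q[:,2]).round(4),[np.round(x,1) for x in r])
w("table",280,310,300,330,-.1,.1)
w("plateL",222,242,205,232,.07,.2);w("plateR",245,268,202,232,.07,.2)
w("rack",215,275,195,240,.03,.06)
w("lidbar",425,462,185,222,.045,.1);w("lidflange",425,462,185,222,.015,.04);w("lidall",425,462,185,222,.015,.1)
w("rim",330,395,160,225,.115,.128);w("outlet",305,345,175,215,.06,.1)
w("yellow",245,265,245,280,.03,.2)
E
```

```text
table 897 [ 0.2058  0.0934 -0.0009] -0.0009 [array([205.8,  93.5]), array([91.2, 91.6]), np.float64(89.4)]
plateL 69 [0.504  0.2784 0.0938] 0.0991 [array([505. , 279.6]), array([44.5,  9. ]), np.float64(4.8)]
plateR 93 [0.5107 0.2046 0.1087] 0.1157 [array([510.2, 206. ]), array([57.1,  8.5]), np.float64(4.4)]
rack 1394 [0.5071 0.2422 0.0441] 0.0442 [array([507.6, 243.2]), array([100.2, 150.9]), np.float64(4.4)]
lidbar 125 [ 0.5432 -0.3715  0.0559] 0.0566 [array([ 543.6, -373.2]), array([63.1, 17.9]), np.float64(11.2)]
lidflange 493 [ 0.5432 -0.3708  0.0277] 0.0275 [array([ 543.3, -372.5]), array([86.3, 86.1]), np.float64(80.2)]
lidall 626 [ 0.5431 -0.3709  0.0335] 0.0287 [array([ 543.3, -372.5]), array([86.3, 86.1]), np.float64(80.2)]
rim 695 [ 0.5803 -0.1116  0.1235] 0.1238 [array([ 580.3, -112.2]), array([113.9, 114.7]), np.float64(44.7)]
outlet 280 [ 0.5717 -0.0275  0.0707] 0.0678 [array([572. , -28.7]), array([79.4, 64.9]), np.float64(4.9)]
yellow 123 [0.3766 0.2064 0.0869] 0.1015 [array([377.2, 207.8]), array([ 8.9, 58.6]), np.float64(84.5)]
```

View pics/crop.png

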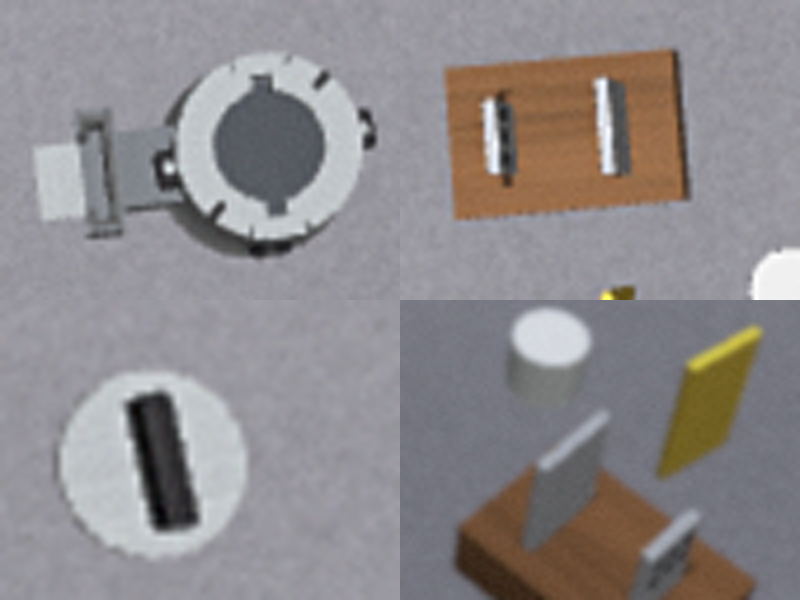

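The plain gate is the right-hand rack plate at top (255,217): it's tall and solid. The left plate at (230,218) is shorter and has holes, so it's the sieve. The yellow plate at (255,262) is the decoy. The lid is the steel one at (443,205), not the turquoise one. The mill's notches sit at crop (262,82) and (277,210), and the marks at (320,80) and (217,212).

```bash
cat >> h.py <<'E'
from scipy.spatial.transform import Rotation as Ro
def tool(x,y,z,yaw):
    """deltas to TCP x,y,z, tool down, tool x axis at world yaw (deg, mod 180)"""
    from workcell import get_state
    s=get_state();w=s["orientation"];R=Ro.from_quat([w[1],w[2],w[3],w[0]])
    a=R.as_matrix()[:,0];now=np.degrees(np.arctan2(a[1],a[0]))
    d=(yaw-now+90)%180-90
    G=Ro.from_matrix(np.array([[np.cos(np.radians(now+d)),np.sin(np.radians(now+d)),0],[np.sin(np.radians(now+d)),-np.cos(np.radians(now+d)),0],[0,0,-1]]).T.T)
    print("shift mm",(R.inv().apply(np.array([x,y,z])-s["tcp_pos"])*1000).round(2),"rot deg",np.degrees((R.inv()*G).as_rotvec()).round(2),"yaw now",round(now,2),"tcp",s["tcp_pos"].round(4),"F",s["wrist_force"].round(1),"t",round(s["clock"],2),"gap",round(s["finger_gap"],4),"grip",round(s["grip_force"],1))
E
python3 - <<'E'
from h import *
from workcell import *
tool(.5102,.2061,.21,184.4)
s=get_state();w=s["orientation"];R=Ro.from_quat([w[1],w[2],w[3],w[0]])
C=calibration("wrist")["world_from_camera"];print(R.inv().apply(C[:3,3]-s["tcp_pos"]),R.inv().apply(-C[:3,2]))
# mill fit
t,d,K,T=load("top");P=pts(d,K,T)
q=P[160:226,300:396].reshape(-1,3)
rim=q[(q[:,2]>.118)&(q[:,2]<.128)][:,:2]
h=cv2.convexHull((rim*1000).astype(np.float32))
print("rim enclosing",cv2.minEnclosingCircle(h), "ellipse",cv2.fitEllipse(h))
o=q[(q[:,2]>.074)&(q[:,2]<.09)&(q[:,1]>-.04)]
print("slot mouth",len(o),cv2.minAreaRect((o[:,:2]*1000).astype(np.float32)))
E
```

```text
shift mm [-410.92 -208.51   20.75] rot deg [ -0.09  -0.03 -24.1 ] yaw now 160.3 tcp [0.1936 0.5409 0.2305] F [ 0.8 -0.8 -1. ] t 0.1 gap 0.0855 grip 0.0
[ 0.07875173 -0.00080958 -0.14298498] [-3.05928681e-01  9.10585478e-04  9.52053997e-01]
rim enclosing ((581.273681640625, -112.14620971679688), 58.42365646362305) ellipse ((580.9208984375, -112.34597778320312), (115.00260925292969, 115.6836166381836), 33.44645690917969)
slot mouth 83 ((570.4140014648438, -8.720983505249023), (79.18824005126953, 24.93381118774414), 4.924509525299072)
```

Call:
{"api": "drive_tool", "payload": {
  "deltas": [
    [[60, -0.05, -0.025, 0, 0, 0, -4], [60, -0.1, -0.05, 0, 0, 0, -8], [60, -0.15, -0.075, 0, 0, 0, -12], [60, -0.2, -0.1, 0, 0, 0, -16], [60, -0.25, -0.125, 0, 0, 0, -20], [60, -0.3, -0.15, 0, 0, 0, -24.1], [60, -0.35, -0.175, 0, 0, 0, -24.1], [60, -0.4, -0.2, 0, 0, 0, -24.1], [60, -0.411, -0.2085, 0.0, 0, 0, -24.1], [60, -0.411, -0.2085, 0.0, 0, 0, -24.1], [60, -0.411, -0.2085, 0, 0, 0, -24.1]]
  ],
  "newtons": 40
}}

```text
clock: 1.48
tcp_pos: [0.5094, 0.2075, 0.2312]
orientation: [-0.0, -0.039, 0.999, 0.0]
wrist_force: [-0.2, 0.1, -0.7]
finger_gap: 0.0655
grip_force: 0.0
```

```bash
cat >> h.py <<'E'
def wrist(n):
    from workcell import read_camera,calibration
    c=calibration("wrist");p,d=read_camera("wrist")
    np.savez(n+".npz",p=p,d=d,K=c["mtx"],T=c["world_from_camera"]);cv2.imwrite(f"pics/{n}.png",p[:,:,::-1])
    return pts(d,c["mtx"],c["world_from_camera"]),d
def rect(n,P,d,x0,x1,y0,y1,z0,z1):
    q=P[(d>0)&(P[...,0]>x0)&(P[...,0]<x1)&(P[...,1]>y0)&(P[...,1]<y1)&(P[...,2]>z0)&(P[...,2]<z1)]
    if len(q)>4: print(n,len(q),"medz",np.median(q[:,2]).round(4),[np.round(x,1) for x in cv2.minAreaRect((q[:,:2]*1000).astype(np.float32))])
E
python3 - <<'E'
from h import *
P,d=wrist("w1")
rect("gatetop",P,d,.46,.56,.18,.23,.112,.13)
rect("racktop",P,d,.42,.6,.15,.34,.04,.05)
rect("table",P,d,.3,.44,.22,.3,-.02,.02)
tool(.5102,.2061,.083,184.4)
E
```

```text
gatetop 511 medz 0.1203 [array([508.8, 208.5]), array([59.5,  7.2]), np.float64(4.3)]
racktop 9244 medz 0.0454 [array([506.7, 245.2]), array([100.6, 150.3]), np.float64(4.3)]
table 8310 medz 0.0004 [array([373.1, 260. ]), array([ 80. , 133.7]), np.float64(90.0)]
shift mm [ -0.73  -1.73 148.31] rot deg [ 0.02 -0.03  0.11] yaw now -175.49 tcp [0.5094 0.2077 0.2313] F [0.3 0.3 0. ] t 1.52 gap 0.0654 grip 0.0
```

View pics/w1.png

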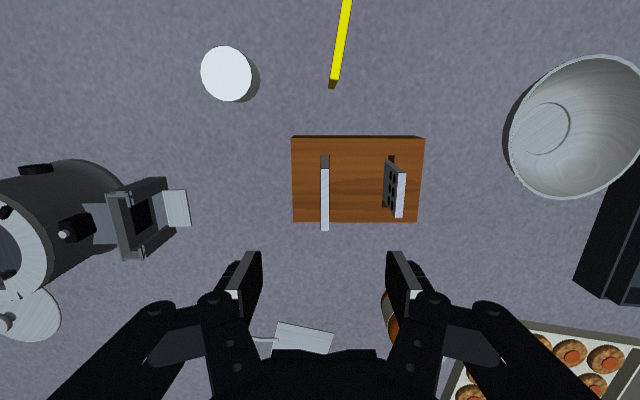

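The wrist view shows the solid gate at (325,195) and the holed sieve at (397,190), with the fingers straddling the gate's line. Next I'll descend and grip.

Call:
{"api": "drive_tool", "payload": {
  "deltas": [
    [[60, 0, 0, 0.04, 0, 0, 0], [60, 0, 0, 0.08, 0, 0, 0], [60, 0, 0, 0.11, 0, 0, 0], [60, 0, 0, 0.13, 0, 0, 0], [60, 0, 0, 0.145, 0, 0, 0], [60, 0, 0, 0.145, 0, 0, 0], [140, 0, 0, 0.145, 0, 0, 0], [225, 0, 0, 0.145, 0, 0, 0], [255, 0, 0, 0.145, 0, 0, 0], [255, 0, 0, 0.145, 0, 0, 0], [255, 0, 0, 0.145, 0, 0, 0], [255, 0, 0, 0.145, 0, 0, 0]]
  ],
  "newtons": 50
}}

```text
clock: 3.02
tcp_pos: [0.5112, 0.2068, 0.087]
orientation: [0.001, -0.038, 0.999, 0.0]
wrist_force: [-0.6, 1.0, 5.5]
finger_gap: 0.0072
grip_force: 49.8
```

Call:
{"api": "drive_tool", "payload": {
  "deltas": [
    [[255, 0, 0, -0.02, 0, 0, 0], [255, 0, 0, -0.05, 0, 0, 0], [255, 0, 0, -0.09, 0, 0, 0], [255, 0, 0, -0.13, 0, 0, 0], [255, 0, 0, -0.15, 0, 0, 0], [255, 0, 0, -0.15, 0, 0, 0]]
  ]
}}

```text
clock: 3.78
tcp_pos: [0.5112, 0.2065, 0.2373]
orientation: [0.001, -0.038, 0.999, 0.0]
wrist_force: [0.3, 0.1, -0.9]
finger_gap: 0.0074
grip_force: 49.3
```

```bash
python3 - <<'E'
from h import *
P,d=wrist("w2")
rect("gatetop",P,d,.46,.56,.18,.23,.255,.275)
rect("gateall",P,d,.46,.56,.18,.23,.15,.275)
rect("slotmouth",P,d,.5,.64,-.04,.03,.074,.09)
rect("rim",P,d,.5,.66,-.2,-.04,.118,.13)
tool(.57,-.05,.237,185.4)
E
```

```text
gatetop 3553 medz 0.2703 [array([508.3, 207.6]), array([57.8, 32.3]), np.float64(26.2)]
gateall 4676 medz 0.2696 [array([508.3, 207.6]), array([57.8, 32.3]), np.float64(26.2)]
slotmouth 887 medz 0.0791 [array([570.2, -16.6]), array([80. , 47.3]), np.float64(5.6)]
rim 3516 medz 0.1249 [array([587. , -81.1]), array([ 57.2, 115.3]), np.float64(74.9)]
shift mm [ -39.72 -260.17   -1.1 ] rot deg [-0.02 -0.01 -1.  ] yaw now -175.6 tcp [0.5105 0.2064 0.2358] F [-0.1 -0.1 -1.7] t 3.83 gap 0.0071 grip 49.3
```

Call:
{"api": "drive_tool", "payload": {
  "deltas": [
    [[255, -0.02, -0.04, 0, 0, 0, 0], [255, -0.04, -0.08, 0, 0, 0, -1], [255, -0.052, -0.11, 0, 0, 0, -1], [255, -0.052, -0.136, 0, 0, 0, -1], [255, -0.052, -0.136, 0, 0, 0, -1], [255, -0.052, -0.136, 0, 0, 0, -1]]
  ]
}}

```text
clock: 4.58
tcp_pos: [0.572, 0.0753, 0.2349]
orientation: [-0.001, -0.047, 0.999, 0.0]
wrist_force: [-0.6, -0.4, -1.5]
finger_gap: 0.0078
grip_force: 49.3
```

```bash
python3 - <<'E'
from h import *
P,d=wrist("w3")
t=np.load("w3.npz")["p"]
cv2.imwrite("pics/w3b.png",cv2.resize(t[:,:,::-1],(800,500)))
tool(.57,-.05,.237,185.4)
E
```

```text
shift mm [  14.   -124.86   -1.74] rot deg [ 0.03 -0.1   0.04] yaw now -174.56 tcp [0.5721 0.0756 0.2353] F [ 0.1  0.2 -0.6] t 4.62 gap 0.0072 grip 49.3
```

View pics/w3b.png

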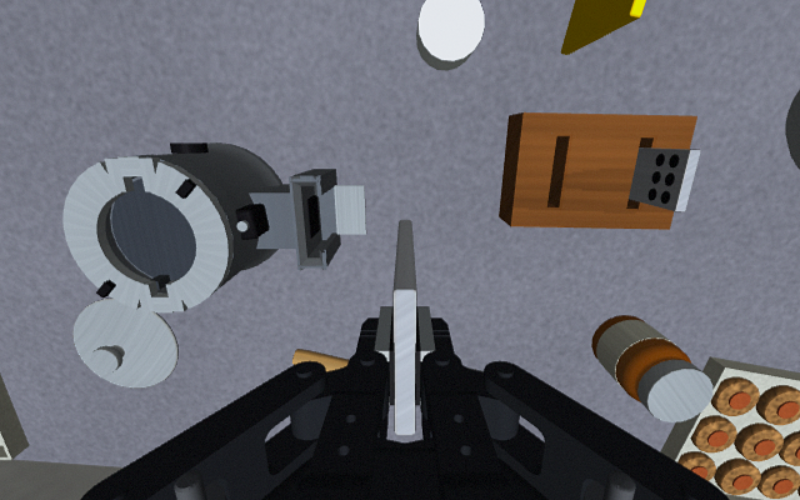

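```bash
python3 - <<'E'
from h import *
t,d,K,T=load("w3");P=pts(d,K,T)
for z0,z1 in((.0775,.084),(.07,.076)):
  rect("slot",P,d,.5,.64,-.04,.03,z0,z1)
rect("slot y>-.025",P,d,.5,.64,-.026,.03,.0775,.084)
c=t[125:225,215:305];cv2.imwrite("pics/w3c.png",cv2.resize(c[:,:,::-1],(540,600),interpolation=cv2.INTER_CUBIC))
# rim: fit circle to outer hull
q=P[(d>0)&(P[...,2]>.1225)&(P[...,2]<.1275)&(P[...,0]>.5)&(P[...,0]<.66)&(P[...,1]<-.04)]
print(len(q),cv2.minEnclosingCircle((q[:,:2]*1000).astype(np.float32)))
# gate: top edge + end face
q=P[230:375,310:340];dd=d[230:375,310:340]
for k in range(170,360,8):
  print(k,P[k,324].round(4),end=" ")
E
```

```text
slot 634 medz 0.0803 [array([569.5,  -6.5]), array([79.9, 25.7]), np.float64(5.5)]
slot 344 medz 0.0734 [array([568.9,  -5.1]), array([80.2, 22.9]), np.float64(7.9)]
slot y>-.025 634 medz 0.0803 [array([569.5,  -6.5]), array([79.9, 25.7]), np.float64(5.5)]
7948 ((579.6986694335938, -111.32180786132812), 59.0533561706543)
170 [0.5669 0.0755 0.002 ] 178 [0.5406 0.0724 0.1679] 186 [0.5405 0.0723 0.1922] 194 [0.5405 0.0722 0.2116] 202 [0.5404 0.0722 0.2279] 210 [0.5406 0.0721 0.2408] 218 [0.5404 0.0721 0.2527] 226 [0.5405 0.0721 0.2622] 234 [0.5419 0.0722 0.2674] 242 [0.5456 0.0725 0.2674] 250 [0.5489 0.0728 0.268 ] 258 [0.5521 0.0731 0.269 ] 266 [0.5562 0.0735 0.2684] 274 [0.5602 0.0739 0.2682] 282 [0.5639 0.0743 0.2685] 290 [0.5687 0.0747 0.2674] 298 [0.5724 0.0751 0.268 ] 306 [0.577  0.0755 0.2675] 314 [0.5803 0.0758 0.2687] 322 [0.5849 0.0763 0.2684] 330 [0.5896 0.0767 0.2681] 338 [0.5937 0.0771 0.2685] 346 [0.5982 0.0775 0.2686] 354 [0.5619 0.0739 0.3097]
```

View pics/w3c.png

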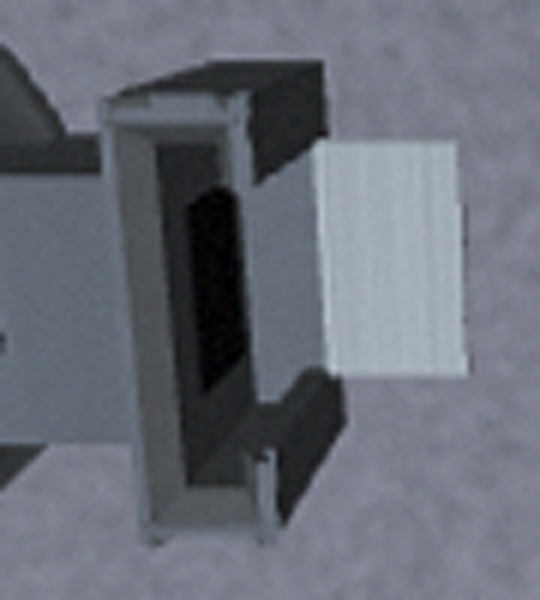

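The enlarged crop shows the slot mouth running from about (105,110) to (270,530), opening clear. Next I'll move over it and lower to just above.

Call:
{"api": "drive_tool", "payload": {
  "deltas": [
    [[255, 0.003, -0.03, 0, 0, 0, 0], [255, 0.006, -0.06, 0, 0, 0, 0], [255, 0.0086, -0.0811, 0, 0, 0, 0], [255, 0.0086, -0.0811, 0.02, 0, 0, 0], [255, 0.0086, -0.0811, 0.045, 0, 0, 0], [255, 0.0086, -0.0811, 0.065, 0, 0, 0], [255, 0.0086, -0.0811, 0.065, 0, 0, 0], [255, 0.0086, -0.0811, 0.065, 0, 0, 0]]
  ]
}}

```text
clock: 5.62
tcp_pos: [0.5722, -0.0063, 0.1721]
orientation: [0.0, -0.047, 0.999, 0.0]
wrist_force: [-0.3, 0.1, -1.3]
finger_gap: 0.0072
grip_force: 49.2
```

```bash
python3 - <<'E'
from h import *
P,d=wrist("w4")
rect("slot",P,d,.5,.64,-.04,.03,.0775,.084)
q=P[(d>0)&(P[...,2]>.095)&(P[...,2]<.19)&(abs(P[...,1]+.006)<.02)&(P[...,0]>.53)&(P[...,0]<.56)]
print(len(q),np.median(q,0) if len(q) else "")
tool(.5712,-.006,.089,185.5)
E
```

```text
slot 771 medz 0.0804 [array([568.1,  -6.7]), array([77.7, 25.1]), np.float64(5.6)]
669 [ 0.54088942 -0.00895889  0.16586875]
shift mm [ 1.4   0.55 83.41] rot deg [-0.02  0.1  -0.07] yaw now -174.57 tcp [ 0.5725 -0.0064  0.1724] F [-0.2 -0.4 -1. ] t 5.67 gap 0.0072 grip 49.2
```

Call:
{"api": "drive_tool", "payload": {
  "deltas": [
    [[255, 0.0012, -0.0003, 0.005, 0, 0, 0], [255, 0.0012, -0.0003, 0.012, 0, 0, 0], [255, 0.0012, -0.0003, 0.018, 0, 0, 0], [255, 0.0012, -0.0003, 0.024, 0, 0, 0], [255, 0.0012, -0.0003, 0.028, 0, 0, 0], [255, 0.0012, -0.0003, 0.03, 0, 0, 0]]
  ]
}}

```text
clock: 6.42
tcp_pos: [0.5706, -0.007, 0.1409]
orientation: [-0.0, -0.047, 0.999, 0.0]
wrist_force: [-0.5, 0.2, -0.9]
finger_gap: 0.0072
grip_force: 49.3
```

Call:
{"api": "drive_tool", "payload": {
  "deltas": [
    [[255, 0, 0, 0.008, 0, 0, 0], [255, 0, 0, 0.018, 0, 0, 0], [255, 0, 0, 0.028, 0, 0, 0], [255, 0, 0, 0.038, 0, 0, 0], [255, 0, 0, 0.045, 0, 0, 0], [255, 0, 0, 0.048, 0, 0, 0], [255, 0, 0, 0.051, 0, 0, 0], [255, 0, 0, 0.053, 0, 0, 0], [255, 0, 0, 0.053, 0, 0, 0]]
  ]
}}

```text
clock: 7.55
tcp_pos: [0.571, -0.0071, 0.089]
orientation: [0.001, -0.047, 0.999, -0.0]
wrist_force: [-1.7, 0.3, 2.0]
finger_gap: 0.0075
grip_force: 49.9
```

Call:
{"api": "drive_tool", "payload": {
  "deltas": [
    [[255, 0, 0, 0.002, 0, 0, 0], [255, 0, 0, 0.003, 0, 0, 0], [255, 0, 0, 0.003, 0, 0, 0], [170, 0, 0, 0, 0, 0, 0], [170, 0, 0, 0, 0, 0, 0], [170, 0, 0, 0, 0, 0, 0], [170, 0, 0, -0.02, 0, 0, 0], [170, 0, 0, -0.05, 0, 0, 0], [170, 0, 0, -0.09, 0, 0, 0], [170, 0, 0, -0.14, 0, 0, 0], [170, 0, 0, -0.17, 0, 0, 0], [170, 0, 0, -0.17, 0, 0, 0]]
  ]
}}

```text
clock: 9.05
tcp_pos: [0.5722, -0.0072, 0.2607]
orientation: [0.002, -0.047, 0.999, -0.0]
wrist_force: [1.1, -0.1, -0.5]
finger_gap: 0.0283
grip_force: 0.0
```

```bash
python3 - <<'E'
from h import *
P,d=wrist("w5")
rect("gate top",P,d,.5,.64,-.04,.03,.115,.13)
q=P[(d>0)&(P[...,2]>.1225)&(P[...,2]<.1275)&(P[...,0]>.5)&(P[...,0]<.66)&(P[...,1]<-.04)]
print(len(q),cv2.minEnclosingCircle((q[:,:2]*1000).astype(np.float32)))
tool(.543,-.3705,.26,191.2)
E
```

```text
gate top 469 medz 0.1222 [array([569.5,  -8. ]), array([59.8,  7.2]), np.float64(5.5)]
6387 ((579.7666625976562, -110.87474822998047), 58.92380905151367)
shift mm [  62.39 -359.09   -1.29] rot deg [-0.02  0.1  -5.8 ] yaw now -174.6 tcp [ 0.5713 -0.0071  0.2587] F [ 0.2 -0.4 -0.7] t 9.1 gap 0.0286 grip 0.0
```

View pics/w5.png

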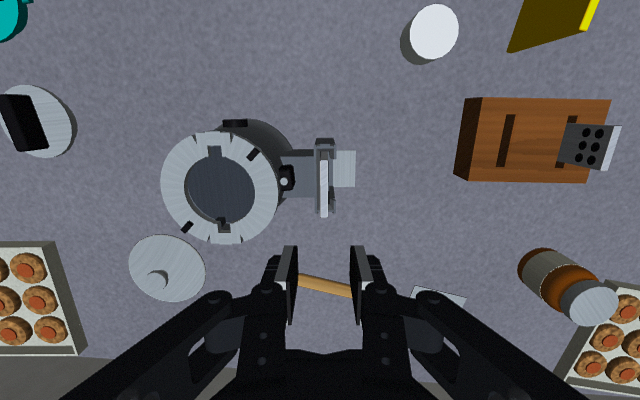

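The view shows the gate fully seated: its top edge at (324,185) measures z = 0.122. Next I'll go to the lid.

Call:
{"api": "drive_tool", "payload": {
  "deltas": [
    [[120, 0.01, -0.05, 0, 0, 0, 0], [120, 0.02, -0.1, 0, 0, 0, -3], [120, 0.03, -0.15, 0, 0, 0, -5.8], [120, 0.04, -0.2, 0, 0, 0, -5.8], [120, 0.05, -0.25, 0, 0, 0, -5.8], [120, 0.056, -0.3, 0, 0, 0, -5.8], [120, 0.06, -0.34, 0, 0, 0, -5.8], [120, 0.0624, -0.359, 0.04, 0, 0, -5.8], [120, 0.0624, -0.359, 0.08, 0, 0, -5.8], [120, 0.0624, -0.359, 0.08, 0, 0, -5.8], [120, 0.0624, -0.359, 0.08, 0, 0, -5.8]]
  ]
}}

```text
clock: 10.48
tcp_pos: [0.5424, -0.37, 0.1785]
orientation: [-0.0, -0.098, 0.995, 0.0]
wrist_force: [-0.3, -0.8, 1.0]
finger_gap: 0.0454
grip_force: 0.0
```

```bash
python3 - <<'E'
from h import *
P,d=wrist("w6")
rect("bar",P,d,.48,.61,-.44,-.3,.05,.07)
rect("flange",P,d,.48,.61,-.44,-.3,.02,.034)
tool(.543,-.3705,.033,191.2)
E
```

```text
bar 1098 medz 0.0581 [array([ 542.4, -371.7]), array([63.7, 15.8]), np.float64(11.2)]
flange 4233 medz 0.0284 [array([ 542.4, -371.2]), array([87.6, 86.6]), np.float64(8.8)]
shift mm [  0.25   0.15 146.68] rot deg [-0.08  0.07  0.03] yaw now -168.77 tcp [ 0.5431 -0.3704  0.1797] F [ 0.8 -0.8  1.2] t 10.53 gap 0.0453 grip 0.0
```

Call:
{"api": "drive_tool", "payload": {
  "deltas": [
    [[120, 0, -0.001, 0.04, 0, 0, 0], [120, 0, -0.001, 0.08, 0, 0, 0], [120, 0, -0.001, 0.115, 0, 0, 0], [120, 0, -0.001, 0.135, 0, 0, 0], [120, 0, -0.001, 0.145, 0, 0, 0], [120, 0, -0.001, 0.145, 0, 0, 0], [200, 0, -0.001, 0.145, 0, 0, 0], [255, 0, -0.001, 0.145, 0, 0, 0], [255, 0, -0.001, 0.145, 0, 0, 0], [255, 0, -0.001, 0.145, 0, 0, 0], [255, 0, -0.001, 0.145, 0, 0, 0]]
  ],
  "newtons": 60
}}

```text
clock: 11.9
tcp_pos: [0.5435, -0.372, 0.0349]
orientation: [0.001, -0.098, 0.995, -0.001]
wrist_force: [-1.3, 0.3, 6.2]
finger_gap: 0.0147
grip_force: 59.5
```

```bash
python3 - <<'E'
from h import *
tool(.543,-.3705,.033,191.2)
E
```

```text
shift mm [0.16 1.61 1.87] rot deg [-0.13  0.1   0.  ] yaw now -168.8 tcp [ 0.5435 -0.372   0.0349] F [-1.3  0.3  6.2] t 11.9 gap 0.0147 grip 59.5
```

Call:
{"api": "drive_tool", "payload": {
  "deltas": [
    [[255, 0, 0, -0.02, 0, 0, 0], [255, 0, 0, -0.06, 0, 0, 0], [255, 0, 0, -0.11, 0, 0, 0], [255, 0, 0, -0.16, 0, 0, 0], [255, -0.01, 0.02, -0.195, 0, 0, 2], [255, -0.03, 0.06, -0.195, 0, 0, 4], [255, -0.05, 0.095, -0.195, 0, 0, 5.7], [255, -0.0595, 0.1126, -0.195, 0, 0, 5.7], [255, -0.0595, 0.1126, -0.195, 0, 0, 5.7], [255, -0.0595, 0.1126, -0.195, 0, 0, 5.7]]
  ]
}}

```text
clock: 13.15
tcp_pos: [0.5788, -0.2502, 0.228]
orientation: [-0.0, -0.048, 0.999, -0.0]
wrist_force: [-1.0, 0.4, -0.8]
finger_gap: 0.0148
grip_force: 58.7
```

```bash
python3 - <<'E'
from h import *
P,d=wrist("w7")
q=P[(d>0)&(P[...,2]>.1225)&(P[...,2]<.1275)&(P[...,0]>.5)&(P[...,0]<.66)&(P[...,1]>-.2)&(P[...,1]<-.04)]
print(len(q),cv2.minEnclosingCircle((q[:,:2]*1000).astype(np.float32)))
from workcell import get_state
z=get_state()["tcp_pos"][2]
# flange circle by visible arc, bar
q=P[(d>0)&(P[...,2]>z-.01)&(P[...,2]<z-.002)&(abs(P[...,0]-.58)<.06)&(abs(P[...,1]+.25)<.06)]
h=cv2.convexHull((q[:,:2]*1000).astype(np.float32))
print("flange",len(q),q.min(0),q.max(0),cv2.minEnclosingCircle(h), np.median(q[:,2]))
rect("bar",P,d,.52,.64,-.3,-.2,z+.019,z+.03)
tool(.5815,-.111,.235,185.5)
E
```

```text
7617 ((579.6937255859375, -110.63402557373047), 59.08650207519531)
flange 9244 [ 0.53398278 -0.29464269  0.21799409] [ 0.60716828 -0.20680248  0.22591174] ((578.2064208984375, -250.2610626220703), 44.382938385009766) 0.22148127414311003
bar 4547 medz 0.2513 [array([ 577.3, -253. ]), array([39.5, 63.5]), np.float64(75.3)]
shift mm [-15.98 138.61  -7.05] rot deg [-0.01 -0.02 -0.06] yaw now -174.56 tcp [ 0.5787 -0.2505  0.228 ] F [ 0.2  0.5 -2. ] t 13.2 gap 0.0148 grip 58.7
```

View pics/w7.png

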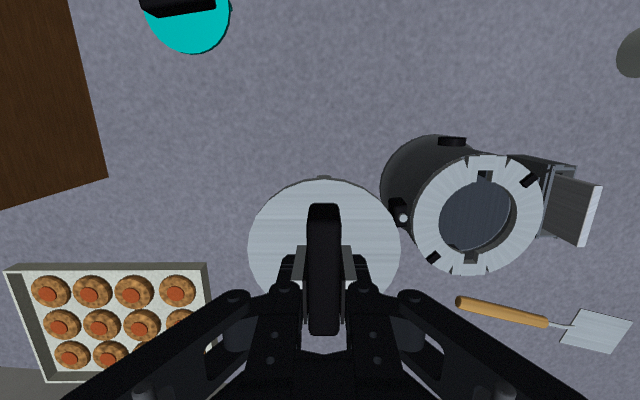

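Call:
{"api": "drive_tool", "payload": {
  "deltas": [
    [[255, -0.004, 0.04, 0, 0, 0, 0], [255, -0.008, 0.08, 0, 0, 0, 0], [255, -0.012, 0.12, 0, 0, 0, 0], [255, -0.0149, 0.139, 0, 0, 0, 0], [255, -0.0149, 0.139, 0.02, 0, 0, 0], [255, -0.0149, 0.139, 0.045, 0, 0, 0], [255, -0.0149, 0.139, 0.06, 0, 0, 0], [255, -0.0149, 0.139, 0.06, 0, 0, 0], [255, -0.0149, 0.139, 0.06, 0, 0, 0]]
  ]
}}

```text
clock: 14.32
tcp_pos: [0.581, -0.1101, 0.169]
orientation: [0.001, -0.048, 0.999, -0.0]
wrist_force: [0.9, -0.1, -1.6]
finger_gap: 0.0149
grip_force: 59.0
```

```bash
python3 - <<'E'
from h import *
from workcell import get_state
P,d=wrist("w8")
z=get_state()["tcp_pos"][2]
q=P[(d>0)&(P[...,2]>z-.01)&(P[...,2]<z-.002)&(abs(P[...,0]-.58)<.06)&(abs(P[...,1]+.111)<.06)]
print("flange",len(q),q.min(0),q.max(0),cv2.minEnclosingCircle((q[:,:2]*1000).astype(np.float32)),np.median(q[:,2]))
q=P[(d>0)&(P[...,2]>.1225)&(P[...,2]<.1275)&(P[...,0]>.5)&(P[...,0]<.66)&(P[...,1]>-.2)&(P[...,1]<-.04)]
print("rim",len(q),q.min(0),q.max(0),cv2.minEnclosingCircle((q[:,:2]*1000).astype(np.float32)))
tool(.5805,-.111,.1375,185.5)
E
```

```text
flange 9252 [ 0.53641262 -0.15429358  0.15933721] [ 0.60926995 -0.06642992  0.16730587] ((580.4943237304688, -110.48548126220703), 44.24333572387695) 0.1625607876978281
rim 5686 [ 0.52142048 -0.16916809  0.12257084] [ 0.60487575 -0.05272934  0.12746204] ((579.3076171875, -110.91270446777344), 58.48255920410156)
shift mm [ 0.89 -0.86 31.82] rot deg [-0.04  0.09 -0.02] yaw now -174.52 tcp [ 0.5813 -0.11    0.1693] F [ 0.4  0.3 -1.3] t 14.38 gap 0.0147 grip 59.0
```

Call:
{"api": "drive_tool", "payload": {
  "deltas": [
    [[255, 0.001, -0.0004, 0.004, 0, 0, 0], [255, 0.001, -0.0004, 0.008, 0, 0, 0], [255, 0.001, -0.0004, 0.012, 0, 0, 0], [255, 0.001, -0.0004, 0.016, 0, 0, 0], [255, 0.001, -0.0004, 0.02, 0, 0, 0], [255, 0.001, -0.0004, 0.022, 0, 0, 0], [255, 0.001, -0.0004, 0.022, 0, 0, 0]]
  ]
}}

```text
clock: 15.25
tcp_pos: [0.5795, -0.1099, 0.1461]
orientation: [-0.0, -0.048, 0.999, 0.0]
wrist_force: [0.3, 0.1, -0.8]
finger_gap: 0.0148
grip_force: 59.0
```

Call:
{"api": "drive_tool", "payload": {
  "deltas": [
    [[255, 0, 0, 0.002, 0, 0, 0], [255, 0, 0, 0.004, 0, 0, 0], [255, 0, 0, 0.006, 0, 0, 0], [255, 0, 0, 0.0075, 0, 0, 0], [255, 0, 0, 0.009, 0, 0, 0], [255, 0, 0, 0.01, 0, 0, 0], [255, 0, 0, 0.01, 0, 0, 0]]
  ]
}}

```text
clock: 16.12
tcp_pos: [0.5795, -0.1099, 0.1378]
orientation: [0.0, -0.048, 0.999, -0.0]
wrist_force: [-3.7, 1.1, 8.0]
finger_gap: 0.0143
grip_force: 60.2
```

```bash
python3 - <<'E'
from h import *
P,d=wrist("w9")
q=P[(d>0)&(P[...,2]>.1285)&(P[...,2]<.134)&(abs(P[...,0]-.58)<.046)&(abs(P[...,1]+.111)<.046)]
print("flange z",len(q),np.median(q[:,2]),cv2.minEnclosingCircle((q[:,:2]*1000).astype(np.float32)))
tool(.5795,-.1105,.1375,140.5)
E
```

```text
flange z 9456 0.13135678769304723 ((571.33447265625, -108.65365600585938), 50.11687088012695)
shift mm [ 0.11 -0.58  0.35] rot deg [-0.    0.06 45.01] yaw now -174.49 tcp [ 0.5796 -0.1099  0.1378] F [-3.1  1.   8. ] t 16.18 gap 0.0147 grip 60.2
```

Call:
{"api": "drive_tool", "payload": {
  "deltas": [
    [[255, 0, 0, -0.0005, 0, 0, 2], [255, 0, 0, -0.0005, 0, 0, 6], [255, 0, 0, -0.0005, 0, 0, 11], [255, 0, 0, -0.0005, 0, 0, 16], [255, 0, 0, -0.0005, 0, 0, 21], [255, 0, 0, -0.0005, 0, 0, 26], [255, 0, 0, -0.0005, 0, 0, 30], [255, 0, 0, -0.0005, 0, 0, 34], [255, 0, 0, -0.0005, 0, 0, 38], [255, 0, 0, -0.0005, 0, 0, 41], [255, 0, 0, -0.0005, 0, 0, 43], [255, 0, 0, -0.0005, 0, 0, 43]]
  ],
  "newtons": 80
}}

```text
clock: 17.68
tcp_pos: [0.5805, -0.1106, 0.1379]
orientation: [0.001, 0.322, 0.947, -0.0]
wrist_force: [0.2, 0.6, 4.8]
finger_gap: 0.0144
grip_force: 78.8
```

```bash
python3 - <<'E'
from h import *
from workcell import *
P,d=wrist("w10")
tool(.5795,-.1105,.1375,140.5)
print(get_state()["ft_torque"])
z=np.load("w10.npz")["p"];cv2.imwrite("pics/w10b.png",cv2.resize(z[60:360,120:520,::-1],(800,600),interpolation=cv2.INTER_CUBIC))
# marks on rim (z .1275-.132 beyond r 45mm), bar top edges
r=np.hypot(P[...,0]-.5795,P[...,1]+.1108)
q=P[(d>0)&(r>.0465)&(r<.0585)&(P[...,2]>.1278)&(P[...,2]<.134)]
a=np.degrees(np.arctan2(q[:,1]+.1108,q[:,0]-.5795));print(len(q),np.histogram(a,36,(-180,180))[0])
for lo,hi in((-60,-20),(120,160)):
  m=(a>lo)&(a<hi);
  if m.sum():print(m.sum(),np.median(a[m]),a[m].min(),a[m].max(),q[m].mean(0))
q=P[(d>0)&(r<.04)&(P[...,2]>.158)&(P[...,2]<.1645)];print("bar top",len(q),cv2.minAreaRect((q[:,:2]*1000).astype(np.float32)) if len(q) else "")
E
```

```text
shift mm [ 0.91 -0.55  0.43] rot deg [0.02 0.16 1.94] yaw now 142.44 tcp [ 0.5806 -0.1106  0.1379] F [-0.6  0.6  5.1] t 17.73 gap 0.0145 grip 78.8
[-0.21340007  0.13199226  0.07993535]
252 [  0   0   0   0   0   0   0   0   0   0   0   0   0   0   0   0   0   0
   0   0   0   0   0   0   0   0   0   0   0   0   0 102 150   0   0   0]
252 140.7170112907159 137.042241931658 143.93831923552435 [ 0.53917359 -0.07771652  0.13037666]
bar top 4122 ((579.9244384765625, -108.60108947753906), (39.17415237426758, 62.33860778808594), 73.54981231689453)
```

View pics/w10b.png

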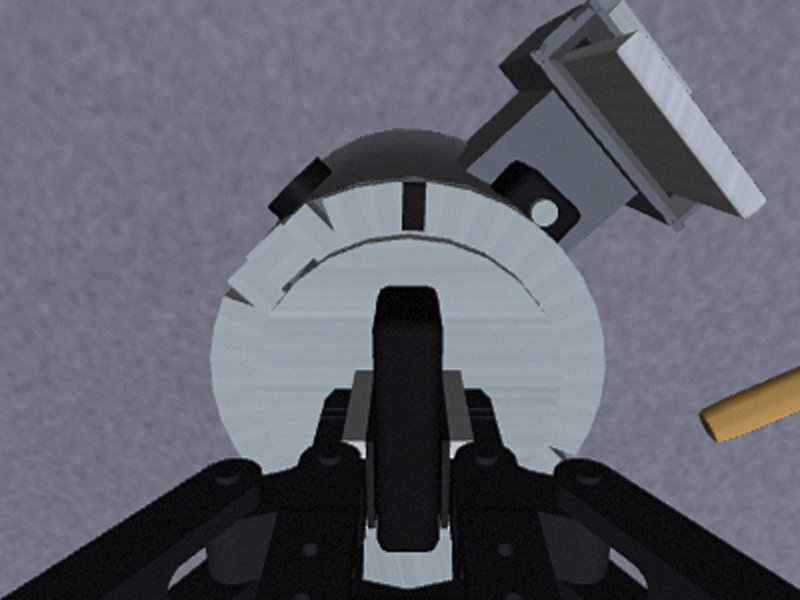

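The bar, at column 408, points just short of the mark at (413,205), about 1.7° shy. I'll finish the turn.

Call:
{"api": "drive_tool", "payload": {
  "deltas": [
    [[255, 0, 0, 0, 0, 0, 1], [255, 0, 0, 0, 0, 0, 1.8], [255, 0, 0, 0, 0, 0, 1.8], [255, 0, 0, 0, 0, 0, 1.8], [255, 0, 0, 0, 0, 0, 1.8]]
  ]
}}

```text
clock: 18.35
tcp_pos: [0.5805, -0.1106, 0.1379]
orientation: [0.001, 0.337, 0.942, -0.0]
wrist_force: [-0.6, -0.2, 5.6]
finger_gap: 0.014
grip_force: 78.8
```

```bash
python3 - <<'E'
from h import *
P,d=wrist("w11");tool(.5795,-.1105,.1375,140.5)
p=np.load("w11.npz")["p"].astype(int).sum(2)
for r in (155,160,165,170,210,220,240,260):
  k=np.where(p[r,290:360]<120)[0]+290;print(r,k.min() if len(k) else None,k.max() if len(k) else None)
q=P[(d>0)&(P[...,2]>.115)&(P[...,2]<.13)&(P[...,1]>-.03)&(P[...,1]<.03)];print("gate top z",np.median(q[:,2]))
E
```

```text
shift mm [ 0.85 -0.55  0.4 ] rot deg [0.02 0.15 0.15] yaw now 140.65 tcp [ 0.5805 -0.1106  0.1379] F [ 0.1 -0.3  5.7] t 18.4 gap 0.0148 grip 78.8
155 318 328
160 318 328
165 318 328
170 319 328
210 309 338
220 307 339
240 307 340
260 290 359
gate top z 0.1221521579375093
```

Bar centre (column 323.5) and mark centre (323) line up, the gate is still home, and the lid is held. Handing in.

```bash
python3 -c "from workcell import *;print(hand_in())"
```

```text
the job is handed in; nothing more can be done
None
```

The job is handed in at about 18 s: the solid gate is fully home in the mill's slot, and the lid is seated and turned clockwise to the halfway marks, short of the lock, with the gripper still holding its bar there.

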